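# Tamp the drying-agent briquettes level

### The arm

A 6-joint arm with a two-finger parallel gripper is mounted at the origin on the work surface. World frame = base frame: x ahead of the robot, y to its left, z up, the work surface at z = 0. Lengths are in m, angles in rad, forces in N, time in s.
With the tool pointing down it reaches from about 0.35 to 0.775 m from the base axis. Payload 7.3 kg.
Tool frame: the origin (TCP) lies at the very end of the fingers, on their centre line; the grasp point (between the pads) lies 19 mm behind it (robot.tcp_to_grasp is the distance from the TCP to the grasp point, in m); z points along the fingers, y is the direction in which the jaws open and shut (so a half turn about z gives the same grasp; the last joint's range is limited). The gripper opens to 92 mm and grips with 3 to 60 N. Pads are 19 mm wide; open, the fingers measure 130 mm over their backs; the gripper's body (75 mm by 190 mm) begins 47 mm behind the grasp point.
Start: joints at [1.026, 0.342, 1.524, -0, 1.275, -0.146], TCP at [0.204, 0.484, 0.227] pointing down, gripper open.
Joint ranges: [-2.53, 2.53], [-0.77, 2.02], [0.04, 2.7], [-1, 4.14], [0.28, 2.66], [-3.11, 3.11]. Speed limits (rad/s): [2.57, 2.57, 3.14, 3.14, 3.14, 3.14].

### API

Orientations are given as [roll, pitch, yaw] about the fixed x, y, z axes, in that order (R = Rz(yaw) Ry(pitch) Rx(roll)).
In Python, from cell import robot gives the robot as it stands.
- The arm moves only by the tool arm_command, never from a script. Its argument "motion" is a list that holds one entry, the list of rows, each a list of 7 numbers: the turn, a rotation vector about the tool's x, y, z in units of 90 degrees (1.0 is 90 degrees), then the shift along the tool's x, y, z in units of 30 cm (1.0 is 30 cm), then the opening, from -1 (shut) to 1 (fully open). In form: [[[wx, wy, wz, tx, ty, tz, grip], ...]]. A call has 1 to 8 rows; each row is the pose to reach, as a shift and turn from the pose commanded when the call began, along the tool's axes at that moment; what a row does not reach only later rows make up. A row lasts 1/10 s, in which the tool goes at most 50 mm and 8.59 degrees, less where a joint would pass 70% of its speed; a pose out of reach is approached as far as the arm can. A call with a number of a shift or a turn outside -1 to 1 is refused whole. A call with a gripper value outside its range is refused whole. The fingers move at their own pace and stop on an object; "grip_force" is the grip in N (left out, the last holds). Time passes only in rows, so rows that repeat a pose let the fingers close. It gives the time, the measured TCP pose, the force and the opening at its end, in the units of the state.
- robot.observe(): the state, without advancing time (a new reading comes with each control period).
- robot.read_camera(name): name is "side" or "top" or "wrist"; returns a dict with "image" (420x560x3 uint8, red, green, blue), "z_map" (420x560 float32, m along the optical axis (not along the pixel's ray), 0 where there is no reading), "fov_y" (degrees; the focal length in pixels is half the picture's height over the tangent of half this angle, whatever the lens; pixels are square), "cx", "cy" (the principal point, pixels), "k1" (the pictures are not rectified: a ray, as slopes to the right and down, at radius r is drawn at 1 + k1 r^2 times it, then the intrinsics apply), "cam_to_world" (4x4, takes a point from camera to world coordinates). Camera axes: x right, y down, z forward; pixel columns grow to the right and rows downward; lengths in m; the calibration is good to about 2 mm. A picture is of the moment at which its call begins.
- robot.hand_in(): hands the job in, once; it reports no verdict.
The state is a dict: "time": time; "qpos": joint angles; "qvel": joint speeds; "joint_efforts": joint torques, N m; "tool_pos": TCP position; "tool_rot": TCP orientation; "contact_force": force on the tool from outside, world axes, zero at the start; "torque": the same for the moment, N m; "opening": finger opening in m.
Only numpy, scipy, OpenCV 4.12 (cv2) and the standard library are available. Lean on these libraries where they do the work, as an engineer would, in place of code of your own. Each camera call takes 0.05 s, during which the arm holds its last target.

### The job

Take the tamper from its mat and tamp the briquettes in the navy drying tray down until all nine lie level on the tray floor, so that the tray will slide under its shelf in the reagent cabinet. Use only the tamper on the briquettes, never the gripper itself, keep them all in the tray, and leave the rack, bottle and box where they are. Then stand the tamper upright back on its mat and let go.

Things in the scene. Friction and masses are not known exactly. Their poses are not given: they have to be found in the camera images.
- lump_left0_c (a point): Centre (half-way up) of a loose terracotta-coloured briquette: square pillow block, 50 mm wide at mid-height, 44 mm tall, upper and lower edges bevelled to a flat top and foot 29 mm square; 70 g. Row A: +y end of its row; lies on the floor. Centre 22 mm above the tray floor when flat on it.
- lump_mid0_c (a point): Centre (half-way up) of a loose terracotta-coloured briquette: square pillow block, 50 mm wide at mid-height, 44 mm tall, upper and lower edges bevelled to a flat top and foot 29 mm square; 70 g. Row A: middle of its row; starts about 18 mm proud, wedged on its row neighbours' bevels. Centre 22 mm above the tray floor when flat on it.
- lump_right0_c (a point): Centre (half-way up) of a loose terracotta-coloured briquette: square pillow block, 50 mm wide at mid-height, 44 mm tall, upper and lower edges bevelled to a flat top and foot 29 mm square; 70 g. Row A: -y end of its row; lies on the floor. Centre 22 mm above the tray floor when flat on it.
- lump_left1_c (a point): Centre (half-way up) of a loose terracotta-coloured briquette: square pillow block, 50 mm wide at mid-height, 44 mm tall, upper and lower edges bevelled to a flat top and foot 29 mm square; 70 g. Row B: +y end of its row; lies on the floor. Centre 22 mm above the tray floor when flat on it.
- lump_mid1_c (a point): Centre (half-way up) of a loose terracotta-coloured briquette: square pillow block, 50 mm wide at mid-height, 44 mm tall, upper and lower edges bevelled to a flat top and foot 29 mm square; 70 g. Row B: middle of its row; starts about 18 mm proud, wedged on its row neighbours' bevels. Centre 22 mm above the tray floor when flat on it.
- lump_right1_c (a point): Centre (half-way up) of a loose terracotta-coloured briquette: square pillow block, 50 mm wide at mid-height, 44 mm tall, upper and lower edges bevelled to a flat top and foot 29 mm square; 70 g. Row B: -y end of its row; lies on the floor. Centre 22 mm above the tray floor when flat on it.
- lump_left2_c (a point): Centre (half-way up) of a loose terracotta-coloured briquette: square pillow block, 50 mm wide at mid-height, 44 mm tall, upper and lower edges bevelled to a flat top and foot 29 mm square; 70 g. Row C: +y end of its row; lies on the floor. Centre 22 mm above the tray floor when flat on it.
- lump_mid2_c (a point): Centre (half-way up) of a loose terracotta-coloured briquette: square pillow block, 50 mm wide at mid-height, 44 mm tall, upper and lower edges bevelled to a flat top and foot 29 mm square; 70 g. Row C: middle of its row; lies on the floor. Centre 22 mm above the tray floor when flat on it.
- lump_right2_c (a point): Centre (half-way up) of a loose terracotta-coloured briquette: square pillow block, 50 mm wide at mid-height, 44 mm tall, upper and lower edges bevelled to a flat top and foot 29 mm square; 70 g. Row C: -y end of its row; lies on the floor. Centre 22 mm above the tray floor when flat on it.
- tray_floor (a point): Centre of the inner floor of the fixed navy square drying tray: inside 158 x 158 mm, walls 6 mm, rim 57 mm above this point. x, y parallel to the walls, z up. Rows A, B, C of three briquettes each run along its y axis at x = -52, 0, 52 mm, in an order that varies. A proud one pressed straight down (some 5 to 15 N) pushes its row neighbours apart and sinks to the rigid floor; it may jam tilted: press again.
- tamper_grip (a point): Grip point on the loose tamper: square wooden handle 28 x 28 mm standing up from the centre of a flat square steel plate 60 x 60 x 12 mm; whole tamper 130 mm tall, 0.24 to 0.39 kg. The point lies on the handle's centre line, 105 mm above the plate's underside and 25 mm below the handle's top. z runs up the handle; x and y are square to the handle's faces and the plate's edges.
- tamper_sole (a point): Centre of the underside of the tamper's plate; axes as for tamper_grip (105 mm below it).
- mat_top (a point): Centre of the upper face of the tamper's mat, a fixed dark square rubber mat 130 x 130 mm, 4 mm thick, on which the tamper stands upright at the start.
- rack_c (a point): Middle of a loose white tube rack, 70 x 160 mm and 91 mm tall to the tops of its coloured caps; a bystander (point 45 mm above the table).
- rinse_c (a point): Middle of a loose clear bottle with a blue cap, 64 mm diameter, 150 mm tall; a bystander (point 75 mm above the table).
- tipbox_c (a point): Middle of a loose low box, white with a blue lid, 90 x 65 x 40 mm; a bystander (point 20 mm above the table).
Mind the look-alikes: they are no part of the job. Leave any yellow look-alike of the part that bears lump_left1_c alone.

How it is judged:
On the way, in this order (a step that is already met when the one before it is completed fails the run):
1. the tamper is lifted clear of its mat (z of tamper_sole in the frame of mat_top above 0.03 m), for 0.1 s.
2. with the tamper held over the tray, all nine briquettes are down level (z of each of lump_left0_c, lump_mid0_c, lump_right0_c, lump_left1_c, lump_mid1_c, lump_right1_c, lump_left2_c, lump_mid2_c, lump_right2_c in the frame of tray_floor below 0.028 m and horizontal distance between tamper_sole and tray_floor below 0.12 m and contact force between the fingers and tamper above 1 N), for 0.2 s.
At the end, for the whole second after the job is handed in: Every briquette lies in the tray, centre under 28 mm above its floor (6 mm over flat), tilt under 0.15 rad, within 100 mm of the tray centre; the tamper stands upright (within 0.12 rad), sole on the mat, within 50 mm of the mat's centre (z of each of lump_left0_c, lump_mid0_c, lump_right0_c, lump_left1_c, lump_mid1_c, lump_right1_c, lump_left2_c, lump_mid2_c, lump_right2_c in the frame of tray_floor below 0.028 m and horizontal distance between each of lump_left0_c, lump_mid0_c, lump_right0_c, lump_left1_c, lump_mid1_c, lump_right1_c, lump_left2_c, lump_mid2_c, lump_right2_c and tray_floor below 0.1 m and angle between each of lump_left0_c, lump_mid0_c, lump_right0_c, lump_left1_c, lump_mid1_c, lump_right1_c, lump_left2_c, lump_mid2_c, lump_right2_c's own z axis and vertical below 0.15 rad and horizontal distance between tamper_sole and mat_top below 0.05 m and z of tamper_sole in the frame of mat_top below 0.006 m and angle between tamper_grip's own z axis and vertical below 0.12 rad); the robot touches nothing.
It fails at once if the gripper presses on a briquette itself (contact force between the fingers and lump_left0 above 1 N or contact force between the fingers and lump_mid0 above 1 N or contact force between the fingers and lump_right0 above 1 N or contact force between the fingers and lump_left1 above 1 N or contact force between the fingers and lump_mid1 above 1 N or contact force between the fingers and lump_right1 above 1 N or contact force between the fingers and lump_left2 above 1 N or contact force between the fingers and lump_mid2 above 1 N or contact force between the fingers and lump_right2 above 1 N).
It fails at once if a briquette is thrown out of the tray (z of any of lump_left0_c, lump_mid0_c, lump_right0_c, lump_left1_c, lump_mid1_c, lump_right1_c, lump_left2_c, lump_mid2_c, lump_right2_c in the frame of tray_floor above 0.075 m).
It fails at once if a bystander is moved more than 30 mm (distance of any of rack_c, rinse_c, tipbox_c from where it was at the start of the episode above 0.03 m).
It also fails if it takes over 48 s, if anything falls off the work surface, if the arm or the gripper's body presses on something with over 40 N, if the wrist force passes 120 N, or if a joint passes its speed limit or range.

## Working session

There is one attempt and no reset: what is moved stays moved. The work goes in short steps, Python scripts to look and compute and a tool call to move; the robot and the scene stay as the last step left them, time stands still between calls to the robot, and variables do not carry over. Pictures are saved under pics/ and viewed, and the job is handed in when it is done.

Besides the shell and the picture viewer there is one more tool, called after "Emit:" by a JSON object that holds its "op" and its "data", one argument or row to a line. arm_command: Moves the arm, as the interface text tells. Its arguments: {"type":"object","properties":{"motion":{"type":"array"},"grip_force":{"type":"number"}},"required":["motion"]}

```bash
mkdir -p pics; ls; python3 - <<'E'
from cell import robot
import cv2,numpy as np
print(robot.observe())
for n in("top","side"):
    c=robot.read_camera(n)
    cv2.imwrite(f"pics/{n}0.png",cv2.cvtColor(c["image"],cv2.COLOR_RGB2BGR))
    print(n,c["fov_y"],c["cx"],c["cy"],c["k1"],np.round(c["cam_to_world"],4).tolist())
    np.savez(f"{n}0.npz",**c)
print(robot.tcp_to_grasp)
E
```

```text
pics
{'time': 0.0, 'qpos': array([ 1.02603066e+00,  3.42704419e-01,  1.52504324e+00, -6.60982628e-06,
        1.27538577e+00, -1.45954617e-01]), 'qvel': array([ 5.88082922e-05, -6.12842995e-04, -2.72118382e-04,  4.19112918e-04,
        1.01980585e-03,  7.39088275e-04]), 'joint_efforts': array([ 9.75683433e-04, -4.31236839e+01, -2.44223303e+01,  7.17844907e-02,
        5.60655305e-02, -1.33183858e-04]), 'tool_pos': array([0.20361099, 0.48345712, 0.22604531]), 'tool_rot': array([-3.14006734e+00, -2.17832082e-04,  2.74278337e+00]), 'contact_force': array([0.80129747, 0.17110197, 0.11092826]), 'torque': array([0.0007568 , 0.04509646, 0.04971176]), 'opening': 0.09164752243503545}
top 48.73812303739798 276.3049235338583 208.8065133817036 0.044682274204262275 [[0.024, -0.9991, 0.0354, 0.4839], [-0.9997, -0.0241, -0.0035, 0.03], [0.0043, -0.0353, -0.9994, 1.1953], [0.0, 0.0, 0.0, 1.0]]
side 42.92579787792954 266.812703971633 206.5972785490957 -0.03675292154837368 [[0.8051, -0.4265, 0.4122, 0.0227], [-0.5931, -0.571, 0.5676, -0.6968], [-0.0067, -0.7015, -0.7127, 0.9966], [0.0, 0.0, 0.0, 1.0]]
0.0188
```

View pics/top0.png

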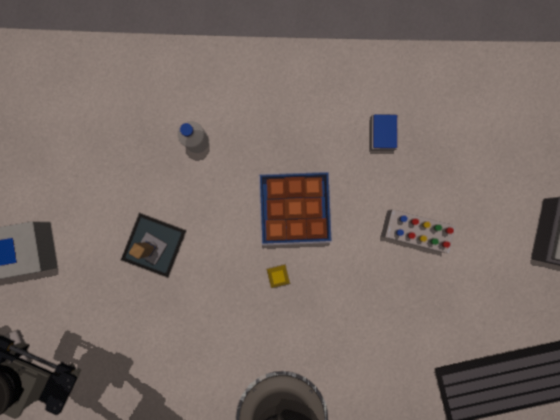

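View pics/side0.png

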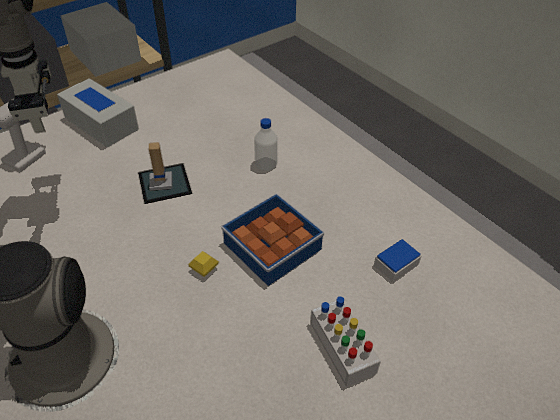

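The top view shows the mat with the tamper near (150,248), the tray at (295,209) and the yellow look-alike at (278,276), outside the tray and to be left alone. The bottle is at (190,135), the box at (384,132) and the rack at (420,230). Next I'll measure these from the depth.

```bash
cat > h.py <<'E'
import numpy as np,cv2
def K(c):
    f=c["image"].shape[0]/2/np.tan(np.radians(float(c["fov_y"]))/2); return f
def cloud(c):
    f=K(c);h,w=c["z_map"].shape;u,v=np.meshgrid(np.arange(w),np.arange(h))
    x=(u-c["cx"])/f;y=(v-c["cy"])/f
    a,b=x.copy(),y.copy()
    for _ in range(8):
        s=1+c["k1"]*(a*a+b*b);a,b=x/s,y/s
    z=c["z_map"];P=np.stack([a*z,b*z,z,np.ones_like(z)],-1)@c["cam_to_world"].T
    return P[...,:3]
def rect(xy):
    (cx,cy),(w,h),a=cv2.minAreaRect((xy*1000).astype(np.float32)); return round(cx/1000,4),round(cy/1000,4),round(w),round(h),round(a,1)
E
python3 - <<'E'
from h import *
for n in("top","side"):
    c=dict(np.load(n+"0.npz"));P=cloud(c);z=P[...,2];img=c["image"];hsv=cv2.cvtColor(img,cv2.COLOR_RGB2HSV)
    ok=c["z_map"]>0
    print(n,"table z",np.median(z[ok&(abs(z)<.02)]))
    def box(x0,x1,y0,y1): return ok&(P[...,0]>x0)&(P[...,0]<x1)&(P[...,1]>y0)&(P[...,1]<y1)
    # tray
    t=box(.35,.6,-.1,.12)
    blue=t&(hsv[...,0]>105)&(hsv[...,0]<130)&(hsv[...,1]>100)
    zr=np.percentile(z[blue],[5,50,90,97]);print("blue z",zr)
    m=blue&(z>.045)&(z<.08);print("rim",m.sum(),rect(P[m][:,:2]),np.median(z[m]))
    br=t&((hsv[...,0]<12))&(hsv[...,1]>120)
    print("brick",rect(P[br][:,:2]),np.percentile(z[br],[2,50,98]))
    # tamper
    t=box(.25,.55,.2,.5)&(z<.16)
    d=t&(z>.1)&(z<.15);print("handle top",d.sum(),rect(P[d][:,:2]),np.median(z[d]),P[d].mean(0))
    d=t&(z>.011)&(z<.022);print("plate",d.sum(),rect(P[d][:,:2]),np.median(z[d]))
    dark=t&(hsv[...,2]<75)&(z<.01);k=cv2.morphologyEx(dark.astype(np.uint8),cv2.MORPH_OPEN,np.ones((3,3)))>0
    print("mat",k.sum(),rect(P[k][:,:2]),np.median(z[k]))
c=dict(np.load("top0.npz"))
a=cv2.resize(c["image"][165:255,110:345],None,fx=3.4,fy=3.4,interpolation=cv2.INTER_CUBIC);cv2.imwrite("pics/cropt.png",a[...,::-1])
c=dict(np.load("side0.npz"))
a=cv2.resize(c["image"][125:290,125:335],None,fx=3.5,fy=3.5,interpolation=cv2.INTER_CUBIC);cv2.imwrite("pics/crops.png",a[...,::-1])
E
```

```text
top table z -0.0003040821119155712
blue z [0.00228135 0.05053716 0.06330301 0.06485057]
rim 254 (0.5225, -0.0185, 157, 164, 1.5) 0.061141166205234465
brick (0.5252, -0.0238, 151, 151, 1.0) [0.00819088 0.04704914 0.06803608]
handle top 216 (0.4186, 0.3422, 29, 30, 62.0) 0.13209265596097086 [0.41959834 0.33976894 0.12838154]
plate 311 (0.4317, 0.3488, 101, 69, 43.7) 0.01569074649340041
mat 1797 (0.4266, 0.3381, 130, 128, 70.6) 0.0037685277850421084
side table z 0.0011270340622240305
blue z [0.00778057 0.04113098 0.0631941  0.06495789]
rim 335 (0.5191, -0.0156, 161, 169, 0.3) 0.06040953675389249
brick (0.528, -0.0187, 141, 161, 3.1) [0.03118113 0.04967739 0.06938728]
handle top 194 (0.4193, 0.3398, 35, 29, 60.3) 0.12731843422631295 [0.4176764  0.33445794 0.12381635]
plate 245 (0.4167, 0.345, 79, 85, 40.7) 0.016663786025820082
mat 1062 (0.4269, 0.3378, 136, 128, 70.6) 0.0050566838833327465
```

View pics/cropt.png

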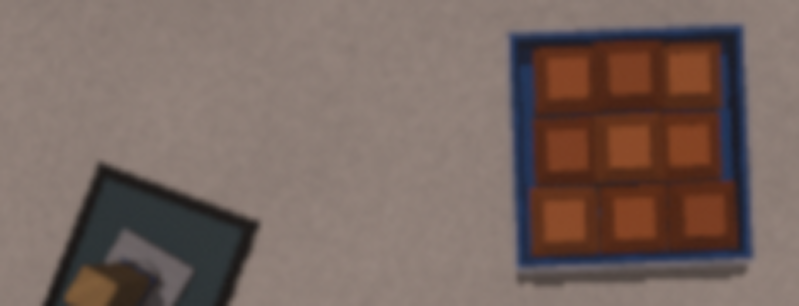

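View pics/crops.png

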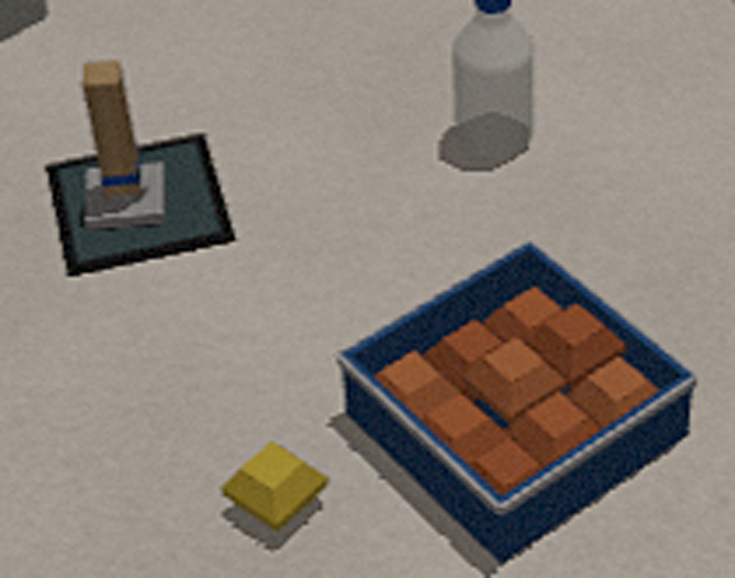

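```bash
python3 - <<'E'
from h import *
for n in("top","side"):
    c=dict(np.load(n+"0.npz"));P=cloud(c);z=P[...,2];hsv=cv2.cvtColor(c["image"],cv2.COLOR_RGB2HSV);ok=c["z_map"]>0
    def box(x0,x1,y0,y1): return ok&(P[...,0]>x0)&(P[...,0]<x1)&(P[...,1]>y0)&(P[...,1]<y1)
    t=box(.38,.65,-.15,.12)
    hi=t&(z>.058)&(z<.07)&~((hsv[...,0]<12)&(hsv[...,1]>120))
    print(n,"rim hi",hi.sum(),rect(P[hi][:,:2]))
    tr=t&(z>.02); print("tray all",rect(P[tr][:,:2]))
    br=t&(hsv[...,0]<12)&(hsv[...,1]>120)
    # z grid of briquettes
    top=br&(hsv[...,2]>110)
    nl,L,S,C=cv2.connectedComponentsWithStats(top.astype(np.uint8),connectivity=4)
    for i in range(1,nl):
        if S[i,4]>40:
            q=P[L==i];print(S[i,4],np.round(C[i]),"med",np.round(np.median(q,0),4),"z80",round(np.percentile(q[:,2],80),4))
    m=box(.3,.55,.22,.5)
    grey=m&(hsv[...,1]<60)&(hsv[...,2]>80)&(z>.011)&(z<.03);print("plate",grey.sum(),rect(P[grey][:,:2]),np.median(z[grey]))
    w=m&(hsv[...,0]<22)&(hsv[...,1]>80)&(z>.03)
    for lo,h in((.03,.06),(.06,.09),(.09,.125),(.128,.15)):
        q=P[w&(z>lo)&(z<h)];print("handle",lo,len(q),rect(q[:,:2]) if len(q) else 0)
    for nm,b in (("bottle",box(.55,.75,.15,.35)),("box",box(.58,.78,-.3,-.12)),("rack",box(.36,.58,-.4,-.15)),("yellow",box(.3,.42,-.05,.1))):
        q=P[b&(z>.01)];print(nm,rect(q[:,:2]),q[:,2].max())
E
```

```text
top rim hi 922 (0.5292, -0.0198, 175, 175, 3.5)
tray all (0.4995, -0.0218, 235, 175, 3.6)
142 [312. 186.] med [ 0.5837 -0.0624  0.0487] z80 0.0503
122 [295. 186.] med [ 0.5808 -0.0181  0.0665] z80 0.0679
142 [276. 187.] med [0.5784 0.0268 0.0486] z80 0.0502
143 [295. 207.] med [ 0.5291 -0.019   0.0665] z80 0.0684
134 [312. 207.] med [ 0.531  -0.0623  0.0488] z80 0.0506
126 [276. 209.] med [0.5242 0.0265 0.0487] z80 0.0504
146 [276. 229.] med [0.4743 0.0258 0.0483] z80 0.0503
137 [296. 229.] med [ 0.4761 -0.024   0.0484] z80 0.0509
119 [317. 228.] med [ 0.4796 -0.0755  0.0488] z80 0.0506
plate 204 (0.4237, 0.3402, 59, 51, 59.1) 0.01605668697217766
handle 0.03 11 (0.4149, 0.3304, 2, 24, 67.6)
handle 0.06 46 (0.42, 0.3317, 31, 14, 9.7)
handle 0.09 59 (0.4211, 0.3318, 33, 15, 12.0)
handle 0.128 159 (0.4193, 0.3417, 29, 28, 60.9)
bottle (0.6965, 0.2344, 63, 62, 59.5) 0.15488050704590295
box (0.7267, -0.2396, 90, 64, 1.1) 0.04682869178799787
rack (0.479, -0.3285, 164, 72, 76.4) 0.09572689182249161
yellow (0.3581, 0.0178, 50, 50, 15.4) 0.049213555399572284
side rim hi 1067 (0.5281, -0.0184, 179, 180, 3.1)
tray all (0.5004, -0.0208, 236, 180, 4.2)
207 [283. 215.] med [ 0.5785 -0.0028  0.0625] z80 0.0684
265 [268. 227.] med [ 0.5269 -0.0119  0.055 ] z80 0.0671
484 [258. 246.] med [ 0.4773 -0.0376  0.049 ] z80 0.0513
62 [303. 237.] med [ 0.5794 -0.0748  0.0488] z80 0.051
170 [285. 245.] med [ 0.5306 -0.0696  0.0491] z80 0.0514
plate 155 (0.4238, 0.3494, 87, 57, 61.4) 0.016761525852592052
handle 0.03 54 (0.4189, 0.34, 31, 24, 60.0)
handle 0.06 94 (0.4183, 0.3316, 33, 17, 6.3)
handle 0.09 109 (0.4136, 0.3286, 11, 28, 63.6)
handle 0.128 86 (0.4189, 0.3381, 32, 26, 62.8)
bottle (0.6891, 0.2279, 51, 62, 49.3) 0.1567655939775332
box (0.7271, -0.2423, 95, 68, 1.2) 0.049033382810184434
rack (0.4789, -0.3285, 162, 73, 77.1) 0.09718285644979097
yellow (0.356, 0.018, 51, 53, 16.6) 0.04971479275487134
```

```bash
cat > go.py <<'E'
# usage: go.py x y z yawdeg  -> row numbers toward target from measured pose
import sys,numpy as np
from cell import robot
from scipy.spatial.transform import Rotation as R
o=robot.observe();x,y,z,yaw=map(float,sys.argv[1:5])
A=R.from_euler('xyz',o["tool_rot"]);B=R.from_euler('xyz',[np.pi,0,np.radians(yaw)])
print("t",round(o["time"],2),"pos",np.round(o["tool_pos"],4),"rotdeg",np.round(np.degrees(o["tool_rot"]),2),"F",np.round(o["contact_force"],2),"open",round(o["opening"],4))
print("turn",np.round((A.inv()*B).as_rotvec()/(np.pi/2),3),"shift",np.round(A.inv().apply(np.array([x,y,z])-o["tool_pos"])/.3,4))
E
python3 go.py .419 .340 .150 151.7
```

```text
t 0.1 pos [0.2037 0.4835 0.2261] rotdeg [-1.7992e+02 -1.0000e-02  1.5715e+02] F [0.44 0.37 0.4 ] open 0.0916
turn [-0.001 -0.     0.061] shift [-0.8473 -0.1618  0.2537]
```

Emit:
{"op": "arm_command", "data": {
  "motion": [
    [[0, 0, 0.06, -0.847, -0.162, 0.15, 1], [0, 0, 0.06, -0.847, -0.162, 0.15, 1], [0, 0, 0.06, -0.847, -0.162, 0.15, 1], [0, 0, 0.06, -0.847, -0.162, 0.15, 1], [0, 0, 0.06, -0.847, -0.162, 0.15, 1], [0, 0, 0.06, -0.847, -0.162, 0.253, 1], [0, 0, 0.06, -0.847, -0.162, 0.253, 1], [0, 0, 0.06, -0.847, -0.162, 0.253, 1]]
  ],
  "grip_force": 50
}}

```text
time: 0.9
tool_pos: [0.4185, 0.3402, 0.1505]
tool_rot: [-3.14, -0.002, 2.648]
contact_force: [-0.5, 0.6, -0.1]
opening: 0.0919
```

```bash
python3 go.py .419 .340 .090 151.7; python3 - <<'E'
from cell import robot
import cv2,numpy as np
from h import *
c=robot.read_camera("wrist");cv2.imwrite("pics/w1.png",c["image"][...,::-1])
P=cloud(c);z=P[...,2];m=(c["z_map"]>0)&(z>.125)&(z<.14)&(np.hypot(P[...,0]-.419,P[...,1]-.34)<.04)
print(m.sum(),rect(P[m][:,:2]) if m.sum() else 0)
E
```

```text
t 0.9 pos [0.4185 0.3402 0.1505] rotdeg [-1.7990e+02 -9.0000e-02  1.5171e+02] F [-0.45  0.6  -0.09] open 0.0919
turn [-0.001 -0.001  0.   ] shift [-0.0023  0.0005  0.2017]
1843 (0.4181, 0.3413, 28, 28, 61.1)
```

View pics/w1.png

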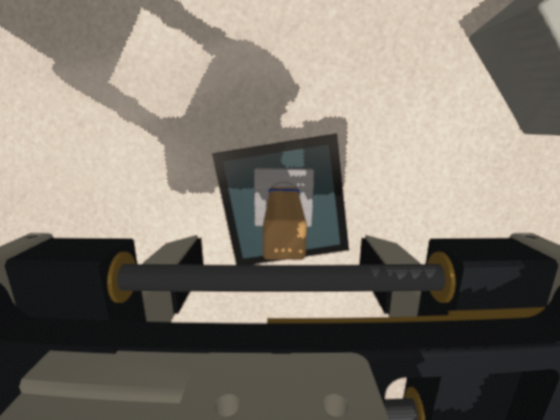

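The wrist view shows the wooden handle at (285,235), centred between the open fingers and square to them, with the plate on the mat behind it. Descending and gripping.

Emit:
{"op": "arm_command", "data": {
  "motion": [
    [[0, 0, 0, 0, 0, 0.1, 1], [0, 0, 0, 0, 0, 0.2, 1], [0, 0, 0, 0, 0, 0.2, 1], [0, 0, 0, 0, 0, 0.2, -1], [0, 0, 0, 0, 0, 0.2, -1], [0, 0, 0, 0, 0, 0.2, -1], [0, 0, 0, 0, 0, 0.2, -1], [0, 0, 0, 0, 0, 0.2, -1]]
  ],
  "grip_force": 50
}}

```text
time: 1.75
tool_pos: [0.4194, 0.3406, 0.0915]
tool_rot: [3.141, 0.001, 2.649]
contact_force: [-0.1, -0.2, -0.2]
opening: 0.0564
```

```bash
python3 go.py .419 .340 .190 151.7
```

```text
t 1.75 pos [0.4194 0.3406 0.0915] rotdeg [1.7994e+02 3.0000e-02 1.5175e+02] F [-0.1  -0.2  -0.18] open 0.0564
turn [0.001 0.    0.001] shift [ 1.000e-04 -1.900e-03 -3.284e-01]
```

Fingers still closing (56 mm); wait.

Emit:
{"op": "arm_command", "data": {
  "motion": [
    [[0, 0, 0, 0, 0, 0, -1], [0, 0, 0, 0, 0, 0, -1], [0, 0, 0, 0, 0, 0, -1], [0, 0, 0, 0, 0, 0, -1], [0, 0, 0, 0, 0, 0, -1], [0, 0, 0, 0, 0, 0, -1], [0, 0, 0, 0, 0, 0, -1], [0, 0, 0, 0, 0, 0, -1]]
  ]
}}

```text
time: 2.55
tool_pos: [0.4191, 0.3403, 0.0907]
tool_rot: [-3.141, -0.0, 2.649]
contact_force: [0.6, -0.2, -2.1]
opening: 0.0281
```

Emit:
{"op": "arm_command", "data": {
  "motion": [
    [[0, 0, 0, 0, 0, -0.03, -1], [0, 0, 0, 0, 0, -0.1, -1], [0, 0, 0, 0, 0, -0.2, -1], [0, 0, 0, 0, 0, -0.3, -1], [0, 0, 0, 0, 0, -0.35, -1], [0, 0, 0, 0, 0, -0.35, -1]]
  ]
}}

```text
time: 3.15
tool_pos: [0.4201, 0.3409, 0.1986]
tool_rot: [3.137, 0.003, 2.649]
contact_force: [0.5, -0.5, -4.9]
opening: 0.0278
```

```bash
python3 go.py .5289 -.019 .210 183.4;python3 go.py .5289 -.019 .210 93.4; python3 - <<'E'
from cell import robot
import cv2,numpy as np
from h import *
c=robot.read_camera("side");cv2.imwrite("pics/s2.png",cv2.resize(c["image"][60:240,60:300],None,fx=3,fy=3)[...,::-1])
P=cloud(c);z=P[...,2];hsv=cv2.cvtColor(c["image"],cv2.COLOR_RGB2HSV)
c=robot.read_camera("top");cv2.imwrite("pics/t2.png",c["image"][...,::-1])
E
```

```text
t 3.15 pos [0.4201 0.3409 0.1986] rotdeg [1.7976e+02 1.4000e-01 1.5176e+02] F [ 0.49 -0.51 -4.91] open 0.0278
turn [ 0.002  0.002 -0.352] shift [-0.8875 -0.885  -0.0396]
t 3.15 pos [0.4201 0.3409 0.1986] rotdeg [1.7976e+02 1.4000e-01 1.5176e+02] F [ 0.49 -0.51 -4.91] open 0.0278
turn [0.003 0.    0.648] shift [-0.8875 -0.885  -0.0396]
```

View pics/s2.png

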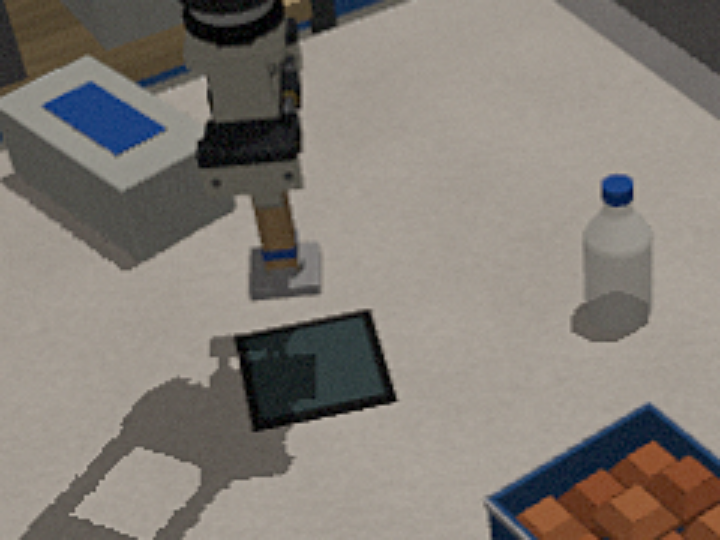

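The tamper is lifted, hanging straight over the mat (crop 285,245). Carrying it over the tray.

Emit:
{"op": "arm_command", "data": {
  "motion": [
    [[0, 0, -0.04, -0.09, -0.09, -0.04, -1], [0, 0, -0.09, -0.2, -0.2, -0.04, -1], [0, 0, -0.14, -0.31, -0.31, -0.04, -1], [0, 0, -0.19, -0.42, -0.42, -0.04, -1], [0, 0, -0.24, -0.53, -0.53, -0.04, -1], [0, 0, -0.28, -0.64, -0.64, -0.04, -1], [0, 0, -0.32, -0.75, -0.75, -0.04, -1], [0, 0, -0.352, -0.83, -0.83, -0.04, -1]]
  ]
}}

```text
time: 4.05
tool_pos: [0.5202, 0.0005, 0.2062]
tool_rot: [3.141, -0.003, -3.081]
contact_force: [1.0, 0.3, -3.9]
opening: 0.0277
```

```bash
python3 go.py .5289 -.019 .210 183.4
```

```text
t 4.05 pos [5.202e-01 5.000e-04 2.062e-01] rotdeg [ 1.7999e+02 -1.7000e-01 -1.7651e+02] F [ 0.98  0.27 -3.85] open 0.0277
turn [ 0.    -0.002  0.001] shift [-0.0249 -0.0665 -0.0129]
```

Emit:
{"op": "arm_command", "data": {
  "motion": [
    [[0, 0, 0, -0.025, -0.067, 0, -1], [0, 0, 0, -0.025, -0.067, 0, -1], [0, 0, 0, -0.025, -0.067, 0.08, -1], [0, 0, 0, -0.025, -0.067, 0.13, -1], [0, 0, 0, -0.025, -0.067, 0.13, -1], [0, 0, 0, -0.025, -0.067, 0.13, -1]]
  ]
}}

```text
time: 4.65
tool_pos: [0.5288, -0.0158, 0.1683]
tool_rot: [3.141, -0.002, -3.081]
contact_force: [0.0, 0.9, -3.7]
opening: 0.0278
```

```bash
python3 go.py .5289 -.019 .153 183.4; python3 - <<'E'
from cell import robot
import cv2,numpy as np
c=robot.read_camera("side");cv2.imwrite("pics/s3.png",cv2.resize(c["image"][110:310,190:360],None,fx=3,fy=3)[...,::-1])
E
```

```text
t 4.65 pos [ 0.5288 -0.0158  0.1683] rotdeg [ 1.7996e+02 -1.0000e-01 -1.7654e+02] F [ 0.04  0.92 -3.7 ] open 0.0278
turn [ 0.    -0.001  0.001] shift [ 0.0003 -0.0106  0.0511]
```

View pics/s3.png

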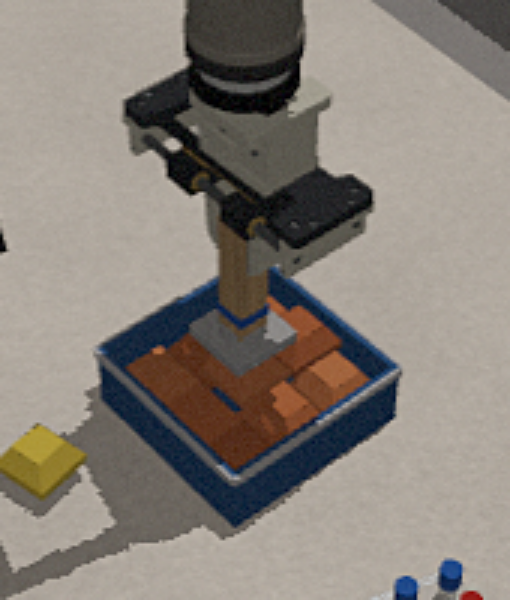

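The plate is square to the tray and over the middle briquette (crop 242,340). Pressing in stages.

Emit:
{"op": "arm_command", "data": {
  "motion": [
    [[0, 0, 0, 0, -0.01, 0.02, -1], [0, 0, 0, 0, -0.01, 0.04, -1], [0, 0, 0, 0, -0.01, 0.05, -1], [0, 0, 0, 0, -0.01, 0.06, -1], [0, 0, 0, 0, -0.01, 0.07, -1], [0, 0, 0, 0, -0.01, 0.08, -1]]
  ]
}}

```text
time: 5.3
tool_pos: [0.5296, -0.0194, 0.1446]
tool_rot: [3.142, 0.0, -3.082]
contact_force: [-0.6, -0.6, -3.9]
opening: 0.0279
```

Emit:
{"op": "arm_command", "data": {
  "motion": [
    [[0, 0, 0, 0, 0, 0.01, -1], [0, 0, 0, 0, 0, 0.015, -1], [0, 0, 0, 0, 0, 0.02, -1], [0, 0, 0, 0, 0, 0.025, -1], [0, 0, 0, 0, 0, 0.025, -1]]
  ]
}}

```text
time: 5.8
tool_pos: [0.5294, -0.0194, 0.1372]
tool_rot: [3.141, -0.0, -3.082]
contact_force: [-0.1, -0.1, -3.8]
opening: 0.0276
```

```bash
python3 go.py .5289 -.019 .135 183.4
```

```text
t 5.8 pos [ 0.5294 -0.0194  0.1372] rotdeg [ 1.7999e+02 -1.0000e-02 -1.7657e+02] F [-0.1  -0.11 -3.8 ] open 0.0276
turn [ 0. -0.  0.] shift [0.0016 0.0015 0.0072]
```

```bash
python3 - <<'E'
from cell import robot
import cv2,numpy as np
c=robot.read_camera("side");cv2.imwrite("pics/s4.png",cv2.resize(c["image"][170:290,210:340],None,fx=5,fy=5)[...,::-1])
E
```

```text
(no output)
```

View pics/s4.png

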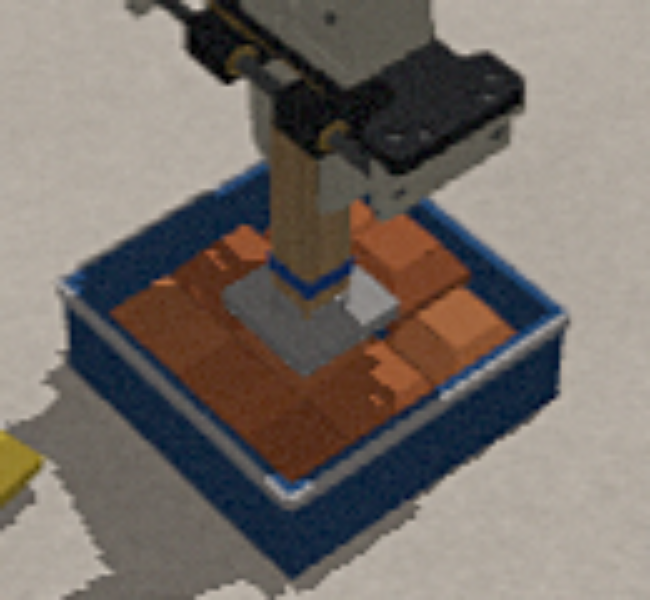

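The plate has gone down among the block tops. I'll press on until the floor reaction shows.

Emit:
{"op": "arm_command", "data": {
  "motion": [
    [[0, 0, 0, 0, 0, 0.005, -1], [0, 0, 0, 0, 0, 0.01, -1], [0, 0, 0, 0, 0, 0.01, -1]]
  ]
}}

```text
time: 6.15
tool_pos: [0.53, -0.0195, 0.1356]
tool_rot: [-3.141, 0.002, -3.082]
contact_force: [-2.0, 0.2, 5.7]
opening: 0.0278
```

Emit:
{"op": "arm_command", "data": {
  "motion": [
    [[0, 0, 0, 0, 0, 0.005, -1], [0, 0, 0, 0, 0, 0.005, -1], [0, 0, 0, 0, 0, 0.005, -1]]
  ]
}}

```text
time: 6.45
tool_pos: [0.5302, -0.0195, 0.1356]
tool_rot: [-3.141, 0.003, -3.082]
contact_force: [-4.9, 0.5, 15.3]
opening: 0.028
```

Emit:
{"op": "arm_command", "data": {
  "motion": [
    [[0, 0, 0, 0, 0, -0.05, -1], [0, 0, 0, 0, 0, -0.12, -1], [0, 0, 0, 0, 0, -0.12, -1]]
  ]
}}

```text
time: 6.75
tool_pos: [0.5312, -0.0197, 0.1713]
tool_rot: [-3.14, 0.006, -3.082]
contact_force: [0.6, -0.1, -3.4]
opening: 0.0274
```

```bash
python3 go.py .5727 -.0175 .165 183.4
```

```text
t 6.75 pos [ 0.5312 -0.0197  0.1713] rotdeg [-179.93    0.32 -176.57] F [ 0.6  -0.06 -3.36] open 0.0274
turn [-0.001  0.004  0.   ] shift [-0.1385 -0.0009  0.0216]
```

Emit:
{"op": "arm_command", "data": {
  "motion": [
    [[0, 0.002, 0, -0.06, 0, 0.0, -1], [0, 0.002, 0, -0.137, 0, 0.0, -1], [0, 0.002, 0, -0.137, 0, 0.01, -1], [0, 0.002, 0, -0.137, 0, 0.015, -1], [0, 0.002, 0, -0.137, 0, 0.015, -1]]
  ]
}}

```text
time: 7.25
tool_pos: [0.5693, -0.0169, 0.1631]
tool_rot: [3.141, -0.006, -3.082]
contact_force: [-0.5, 0.1, -4.1]
opening: 0.0279
```

```bash
python3 go.py .5727 -.0175 .135 183.4; python3 - <<'E'
from cell import robot
import cv2,numpy as np
from h import *
c=robot.read_camera("side");cv2.imwrite("pics/s5.png",cv2.resize(c["image"][170:290,210:340],None,fx=5,fy=5)[...,::-1])
P=cloud(c);z=P[...,2];hsv=cv2.cvtColor(c["image"],cv2.COLOR_RGB2HSV)
b=(abs(P[...,0]-.57)<.06)&(abs(P[...,1]+.017)<.06)&(hsv[...,1]<70)&(z>.07)&(z<.105)
print(b.sum(),rect(P[b][:,:2]),np.percentile(z[b],[10,50,90]))
E
```

```text
t 7.25 pos [ 0.5693 -0.0169  0.1631] rotdeg [ 179.96   -0.33 -176.57] F [-0.45  0.06 -4.07] open 0.0279
turn [ 0.    -0.004  0.   ] shift [-0.0118 -0.0028  0.0935]
387 (0.567, -0.017, 63, 65, 2.7) [0.08341567 0.08937029 0.09328781]
```

View pics/s5.png

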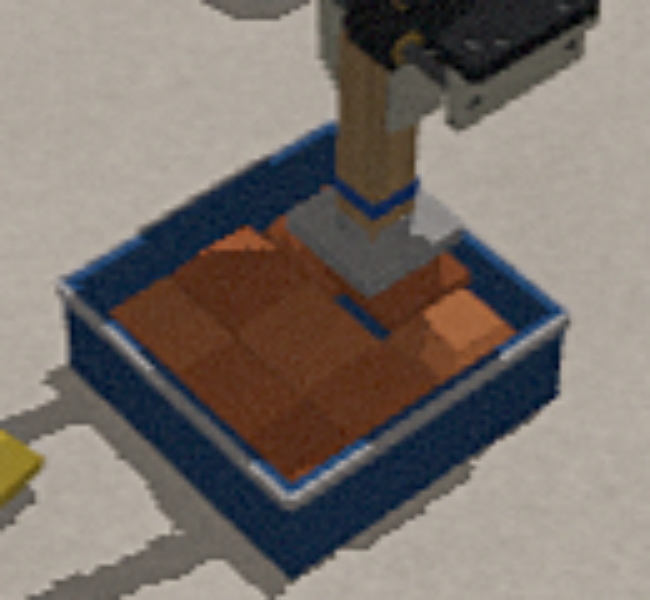

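The middle row is level. The plate, seen at (370,230) in the crop, matches the TCP and clears the far wall. Pressing row 2.

Emit:
{"op": "arm_command", "data": {
  "motion": [
    [[0, -0.003, 0, -0.006, -0.002, 0.01, -1], [0, -0.003, 0, -0.006, -0.002, 0.03, -1], [0, -0.003, 0, -0.006, -0.002, 0.04, -1], [0, -0.003, 0, -0.006, -0.002, 0.05, -1], [0, -0.003, 0, -0.006, -0.002, 0.06, -1], [0, -0.003, 0, -0.006, -0.002, 0.07, -1]]
  ]
}}

```text
time: 7.9
tool_pos: [0.5723, -0.0175, 0.1431]
tool_rot: [3.142, 0.002, -3.082]
contact_force: [0.3, -0.1, -3.8]
opening: 0.0278
```

Emit:
{"op": "arm_command", "data": {
  "motion": [
    [[0, 0, 0, 0, 0, 0.01, -1], [0, 0, 0, 0, 0, 0.015, -1], [0, 0, 0, 0, 0, 0.02, -1], [0, 0, 0, 0, 0, 0.02, -1]]
  ]
}}

```text
time: 8.3
tool_pos: [0.5722, -0.0174, 0.1371]
tool_rot: [3.141, 0.001, -3.082]
contact_force: [-0.5, 0.4, -3.7]
opening: 0.0276
```

Emit:
{"op": "arm_command", "data": {
  "motion": [
    [[0, 0, 0, 0, 0, 0.005, -1], [0, 0, 0, 0, 0, 0.01, -1], [0, 0, 0, 0, 0, 0.012, -1]]
  ]
}}

```text
time: 8.6
tool_pos: [0.5727, -0.0175, 0.1356]
tool_rot: [-3.141, 0.003, -3.082]
contact_force: [-3.9, 0.6, 12.9]
opening: 0.0275
```

Emit:
{"op": "arm_command", "data": {
  "motion": [
    [[0, 0, 0, 0, 0, 0.004, -1], [0, 0, 0, 0, 0, 0.004, -1], [0, 0, 0, 0, 0, 0.004, -1]]
  ]
}}

```text
time: 8.9
tool_pos: [0.5727, -0.0175, 0.1356]
tool_rot: [-3.141, 0.004, -3.082]
contact_force: [-6.6, 0.6, 15.3]
opening: 0.0276
```

```bash
python3 go.py .5727 -.0175 .135 183.4; python3 - <<'E'
from cell import robot
import cv2,numpy as np
c=robot.read_camera("side");cv2.imwrite("pics/s6.png",cv2.resize(c["image"][170:290,210:340],None,fx=5,fy=5)[...,::-1])
E
```

```text
t 8.9 pos [ 0.5727 -0.0175  0.1356] rotdeg [-179.96    0.25 -176.56] F [-6.57  0.59 15.33] open 0.0276
turn [-0.     0.003  0.   ] shift [0.0001 0.     0.0019]
```

View pics/s6.png

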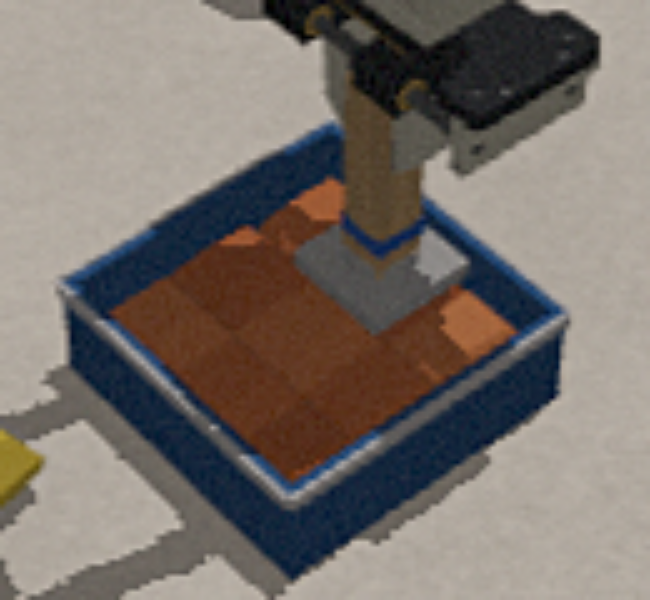

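Emit:
{"op": "arm_command", "data": {
  "motion": [
    [[0, 0, 0, 0, 0, -0.05, -1], [0, 0, 0, 0, 0, -0.15, -1], [0, 0, 0, 0.03, 0, -0.3, -1], [0, 0, 0, 0.1, 0, -0.4, -1], [0, 0, 0, 0.25, 0, -0.4, -1], [0, 0, 0, 0.25, 0, -0.4, -1]]
  ]
}}

```text
time: 9.55
tool_pos: [0.4914, -0.0213, 0.252]
tool_rot: [3.14, -0.004, -3.082]
contact_force: [-0.9, 0.0, -4.4]
opening: 0.0282
```

```bash
cat > chk.py <<'E'
import sys
from cell import robot
from h import *
for n in("side","top","wrist"):
    c=robot.read_camera(n);P=cloud(c);z=P[...,2];np.savez("last_"+n,**c)
    cv2.imwrite(f"pics/{n}_{sys.argv[1]}.png",(cv2.resize(c["image"][160:300,190:350],None,fx=4,fy=4) if n=="side" else c["image"])[...,::-1])
    d=P[...,:2]-np.array([.5288,-.019]);a=np.radians(3.4)
    tx=d[...,0]*np.cos(a)+d[...,1]*np.sin(a);ty=-d[...,0]*np.sin(a)+d[...,1]*np.cos(a)
    hsv=cv2.cvtColor(c["image"],cv2.COLOR_RGB2HSV)
    br=(c["z_map"]>0)&(hsv[...,0]<14)&(hsv[...,1]>100)
    print(n)
    for cx in(52,0,-52):
        r=[]
        for cy in(50,0,-50):
            m=br&(abs(tx*1000-cx)<12)&(abs(ty*1000-cy)<10)&(z<.08)
            r.append((int(m.sum()),[round(float(v)*1000,1) for v in np.percentile(z[m],[20,50,90])] if m.sum()>5 else 0))
        print(cx,r)
E
python3 chk.py a; python3 go.py .5288 -.019 .2 183.4
```

```text
side
52 [(49, [49.0, 50.3, 53.0]), (64, [47.7, 50.1, 52.6]), (69, [48.3, 50.2, 53.1])]
0 [(60, [48.6, 49.8, 52.6]), (63, [49.1, 50.2, 52.3]), (65, [49.0, 50.5, 51.9])]
-52 [(58, [48.9, 50.0, 52.5]), (61, [48.7, 50.5, 53.3]), (75, [48.6, 49.8, 52.2])]
top
52 [(11, [45.7, 47.2, 51.6]), (1, 0), (41, [47.2, 48.2, 52.1])]
0 [(0, 0), (0, 0), (0, 0)]
-52 [(0, 0), (0, 0), (0, 0)]
wrist
52 [(1, 0), (0, 0), (0, 0)]
0 [(228, [48.6, 49.3, 50.3]), (0, 0), (158, [48.8, 49.4, 50.5])]
-52 [(301, [48.9, 49.5, 50.6]), (240, [48.9, 49.5, 50.3]), (287, [48.8, 49.6, 50.4])]
t 9.7 pos [ 0.4977 -0.0221  0.2528] rotdeg [-179.99    0.18 -176.58] F [-0.1   0.8  -4.44] open 0.0277
turn [-0.     0.002  0.   ] shift [-0.1036  0.0041  0.1763]
```

View pics/side_a.png

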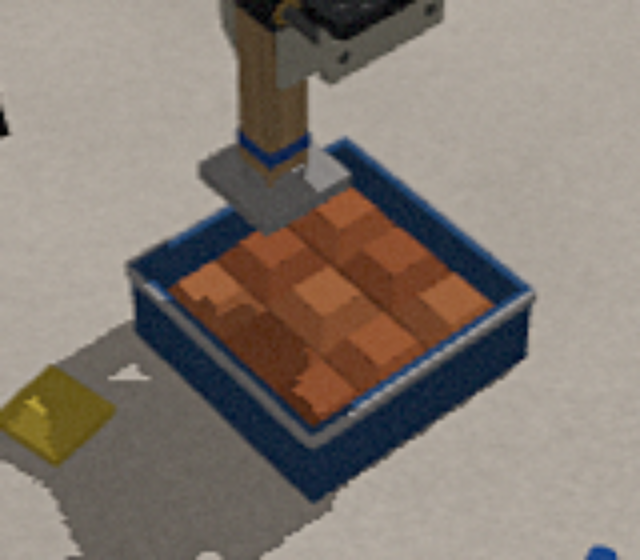

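All nine tops read 50 mm to within 1 mm in the side view, so they are level. Carrying the tamper back to the mat.

```bash
python3 go.py .425 .339 .21 155
```

```text
t 9.7 pos [ 0.4977 -0.0221  0.2528] rotdeg [-179.99    0.18 -176.58] F [-0.1   0.8  -4.44] open 0.0277
turn [0.    0.002 0.316] shift [0.1706 1.2159 0.1418]
```

Emit:
{"op": "arm_command", "data": {
  "motion": [
    [[0, 0, 0.02, 0.01, 0.06, 0.03, -1], [0, 0, 0.06, 0.03, 0.18, 0.06, -1], [0, 0, 0.1, 0.05, 0.32, 0.1, -1], [0, 0, 0.15, 0.07, 0.46, 0.12, -1], [0, 0, 0.2, 0.09, 0.6, 0.14, -1], [0, 0, 0.25, 0.11, 0.74, 0.14, -1], [0, 0, 0.29, 0.13, 0.88, 0.14, -1], [0, 0, 0.316, 0.15, 0.98, 0.14, -1]]
  ]
}}

```text
time: 10.5
tool_pos: [0.4352, 0.2719, 0.2099]
tool_rot: [3.14, 0.001, 2.704]
contact_force: [0.0, -0.3, -4.4]
opening: 0.0276
```

```bash
python3 go.py .425 .339 .15 155
```

```text
t 10.5 pos [0.4352 0.2719 0.2099] rotdeg [1.7990e+02 8.0000e-02 1.5494e+02] F [ 0.05 -0.27 -4.44] open 0.0276
turn [ 0.001  0.001 -0.001] shift [0.1257 0.1878 0.2   ]
```

Emit:
{"op": "arm_command", "data": {
  "motion": [
    [[0, 0, 0, 0.06, 0.09, 0, -1], [0, 0, 0, 0.12, 0.18, 0.05, -1], [0, 0, 0, 0.12, 0.18, 0.15, -1], [0, 0, 0, 0.12, 0.18, 0.25, -1], [0, 0, 0, 0.12, 0.18, 0.3, -1], [0, 0, 0, 0.12, 0.18, 0.3, -1], [0, 0, 0, 0.12, 0.18, 0.3, -1]]
  ]
}}

```text
time: 11.2
tool_pos: [0.426, 0.3336, 0.1204]
tool_rot: [3.14, 0.002, 2.705]
contact_force: [-1.2, -0.4, -3.0]
opening: 0.0278
```

```bash
python3 go.py .425 .339 .0905 155
```

```text
t 11.2 pos [0.426  0.3336 0.1204] rotdeg [1.7993e+02 9.0000e-02 1.5499e+02] F [-1.15 -0.39 -3.02] open 0.0278
turn [ 0.001  0.001 -0.   ] shift [0.0108 0.0148 0.0995]
```

Emit:
{"op": "arm_command", "data": {
  "motion": [
    [[0, 0, 0, 0.01, 0.012, 0.04, -1], [0, 0, 0, 0.01, 0.012, 0.07, -1], [0, 0, 0, 0.01, 0.012, 0.085, -1], [0, 0, 0, 0.01, 0.012, 0.09, -1], [0, 0, 0, 0.01, 0.012, 0.095, -1], [0, 0, 0, 0.01, 0.012, 0.095, -1]]
  ]
}}

```text
time: 11.8
tool_pos: [0.4241, 0.3375, 0.0919]
tool_rot: [3.141, 0.002, 2.705]
contact_force: [-0.3, 0.5, -4.1]
opening: 0.0278
```

```bash
python3 go.py .425 .339 .0905 155
```

```text
t 11.8 pos [0.4241 0.3375 0.0919] rotdeg [1.7994e+02 9.0000e-02 1.5498e+02] F [-0.34  0.47 -4.13] open 0.0278
turn [ 0.001  0.001 -0.   ] shift [-0.0006  0.0058  0.0047]
```

Emit:
{"op": "arm_command", "data": {
  "motion": [
    [[0, 0, 0, 0, 0, 0.003, -1], [0, 0, 0, 0, 0, 0.005, -1], [0, 0, 0, 0, 0, 0.005, -1]]
  ]
}}

```text
time: 12.1
tool_pos: [0.4242, 0.3376, 0.0907]
tool_rot: [3.14, 0.002, 2.705]
contact_force: [-0.6, 0.2, -1.3]
opening: 0.0278
```

The load has come off (-4.1 to -1.3 N), so the sole is on the mat. Releasing.

Emit:
{"op": "arm_command", "data": {
  "motion": [
    [[0, 0, 0, 0, 0, 0.002, 0], [0, 0, 0, 0, 0, 0.002, 0.5], [0, 0, 0, 0, 0, 0.002, 1], [0, 0, 0, 0, 0, 0.002, 1], [0, 0, 0, 0, 0, 0.002, 1], [0, 0, 0, 0, 0, 0.002, 1], [0, 0, 0, 0, 0, 0.002, 1], [0, 0, 0, 0, 0, 0.002, 1]]
  ]
}}

```text
time: 12.9
tool_pos: [0.424, 0.3375, 0.0897]
tool_rot: [3.141, 0.001, 2.705]
contact_force: [0.0, -0.3, -0.5]
opening: 0.0874
```

Emit:
{"op": "arm_command", "data": {
  "motion": [
    [[0, 0, 0, 0, 0, 0, 1], [0, 0, 0, 0, 0, 0, 1], [0, 0, 0, 0, 0, 0, 1], [0, 0, 0, 0, 0, 0, 1], [0, 0, 0, 0, 0, -0.05, 1], [0, 0, 0, 0, 0, -0.15, 1], [0, 0, 0, 0, 0, -0.3, 1], [0, 0, 0, 0, 0, -0.4, 1]]
  ]
}}

```text
time: 13.7
tool_pos: [0.4243, 0.3378, 0.2124]
tool_rot: [3.139, 0.003, 2.705]
contact_force: [0.4, 0.8, -1.0]
opening: 0.0917
```

Emit:
{"op": "arm_command", "data": {
  "motion": [
    [[0, 0, 0, 0.15, 0, -0.05, 1], [0, 0, 0, 0.3, 0, -0.05, 1], [0, 0, 0, 0.45, 0, -0.05, 1], [0, 0, 0, 0.45, 0, -0.05, 1], [0, 0, 0, 0.45, 0, -0.05, 1]]
  ]
}}

```text
time: 14.2
tool_pos: [0.3009, 0.3949, 0.2248]
tool_rot: [3.14, 0.002, 2.708]
contact_force: [-0.4, 0.6, 1.6]
opening: 0.0918
```

```bash
python3 chk.py b; python3 - <<'E'
from h import *
c=dict(np.load("last_side.npz"));cv2.imwrite("pics/sfull.png",c["image"][...,::-1])
P=cloud(c);z=P[...,2];m=(c["z_map"]>0)&(z>.128)&(z<.14)&(np.hypot(P[...,0]-.424,P[...,1]-.338)<.05)
print(m.sum(),rect(P[m][:,:2]))
E
python3 go.py .3 .3 .2 155
```

```text
side
52 [(59, [49.0, 50.2, 52.2]), (60, [48.9, 51.1, 52.9]), (59, [48.5, 50.3, 52.0])]
0 [(56, [48.8, 50.4, 53.5]), (60, [48.7, 50.0, 52.7]), (75, [48.5, 50.3, 53.4])]
-52 [(63, [48.3, 49.6, 52.3]), (71, [48.0, 50.1, 52.7]), (72, [48.1, 49.8, 51.6])]
top
52 [(80, [46.7, 48.4, 50.3]), (79, [46.1, 48.2, 51.5]), (75, [46.8, 49.0, 51.5])]
0 [(77, [46.4, 48.7, 52.1]), (80, [46.9, 48.7, 51.2]), (76, [47.1, 49.1, 51.5])]
-52 [(83, [47.0, 48.9, 50.9]), (77, [46.2, 48.4, 51.3]), (75, [47.4, 49.4, 52.0])]
wrist
52 [(0, 0), (0, 0), (0, 0)]
0 [(0, 0), (0, 0), (0, 0)]
-52 [(0, 0), (0, 0), (0, 0)]
96 (0.4234, 0.3344, 31, 28, 60.5)
t 14.35 pos [0.3025 0.3942 0.2245] rotdeg [1.7995e+02 1.0000e-01 1.5492e+02] F [ 1.22  0.01 -0.69] open 0.0917
turn [ 0.001  0.001 -0.001] shift [-0.1255 -0.288   0.0815]
```

View pics/sfull.png

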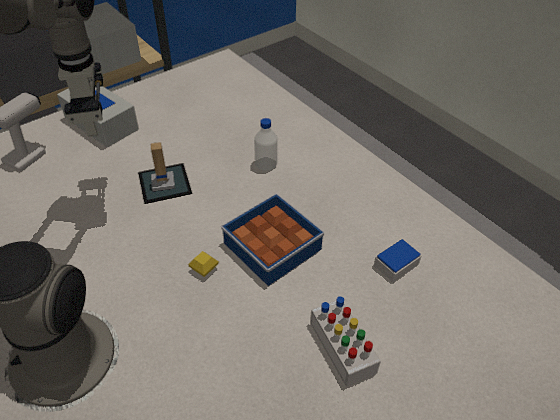

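View pics/top_b.png

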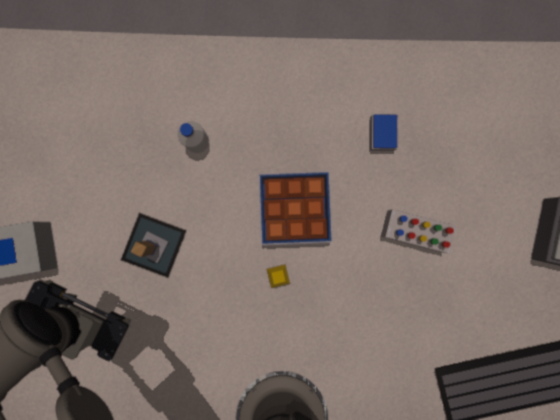

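In both views the tamper stands upright on the mat (side 160,170; top 148,247). All nine tops are level, and the bottle, box, rack and yellow block have not moved. The gripper is clear of everything. Handing in.

```bash
python3 -c "
from cell import robot
print(robot.hand_in())"
```

```text
the job is handed in; nothing more can be done
None
```

I took the tamper from its mat and pressed down the two proud briquettes, one in the middle row and one in the +x row. Then I stood the tamper back on its mat, let go, and handed the job in at about 14.4 s.

**Briquettes:** all nine tops read level to within about 1.5 mm in each camera, about 48–49 mm above the table from the top and 50–51 mm from the side. That is flat on the tray floor, which I put at about 5 mm. The two cameras differ by about 1.5 mm, which is within their 2 mm calibration.

**Pressing force:** I read no reaction until each plate was almost down. It then rose to 15 N (about 19 N allowing for the tamper's weight), with 5–7 N sideways in x. Neither briquette jammed.

**Tamper and bystanders:** the tamper looks upright, about 4 mm from the mat's centre. The bottle, box, rack and yellow look-alike were in the same place in the pictures as at the start. The gripper was open and clear of everything at hand-in.

No check failed. The hand-in gave no verdict.

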